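Pack the viscometer kit into its foam tray

ROBOT

A 6-joint arm with a two-finger parallel gripper is mounted at the origin on the work surface. World frame = base frame: x ahead of the robot, y to its left, z up, the work surface at z = 0. Lengths are in m, angles in rad, forces in N, time in s.
With the tool pointing down it reaches from about 0.35 to 0.85 m from the base axis. Payload 8.1 kg.
Tool frame: the origin (TCP) lies at the very end of the fingers, on their centre line; the grasp point (between the pads) lies 19 mm behind it; z points along the fingers, y is the line along which they close (so a half turn about z gives the same grasp; the last joint's range is limited). The gripper opens to 93 mm and grips with 3 to 60 N. Pads are 15 mm wide; open, the fingers measure 128 mm over their backs; the gripper's body (75 mm by 188 mm) begins 65 mm behind the grasp point.
Start: joints at [-1.427, 0.13, 1.488, -0, 1.523, -0.085], TCP at [0.136, -0.584, 0.219] pointing down, gripper open.
Joint ranges: [-2.96, 2.96], [-0.89, 2.26], [0.02, 2.5], [-1.34, 4.48], [0, 2.73], [-2.66, 2.66]. Speed limits (rad/s): [2.39, 2.39, 2.79, 3.14, 3.14, 3.14].

INTERFACE

Orientations are given as a rotation vector (axis times angle).
In Python, from plant import read_state, eyes, workorder gives the robot as it stands. The module is installed in compiled form; this text tells all that it offers.
- The arm moves only by the tool play_rows, never from a script. Its argument "targets" is one flat list of numbers, 4 for each row, row after row: the shift along the tool's x, y, z in cm, then the turn about the tool's z in degrees. In form: [dx, dy, dz, roll, dx, dy, dz, roll, ...]. A call has 1 to 8 rows; each row is the pose to reach, as a shift and turn from the pose commanded when the call began, along the tool's axes at that moment; what a row does not reach only later rows make up. A row lasts 1/12 s, in which the tool goes at most 41.7 mm and 7.16 degrees, less where a joint would pass 70% of its speed; a pose out of reach is approached as far as the arm can. A call with a gripper value outside its range is refused whole. "grip" is the finger opening in cm, from 0 to 9.3, set as the call begins (left out, the last holds). The fingers move at their own pace and stop on an object; "grip_force" is the grip in N (left out, the last holds). Time passes only in rows, so rows that repeat a pose let the fingers close. It gives the time, the measured TCP pose, the force, the opening and the grip force at its end, in the units of the state.
- read_state(): the state, without advancing time (a new reading comes with each control period).
- eyes.read_camera(name): name is "scene" or "top" or "wrist"; returns a dict with "image" (420x560x3 uint8, red, green, blue), "vfov" (degrees; the focal length in pixels is half the picture's height over the tangent of half this angle, whatever the lens; pixels are square), "cx", "cy" (the principal point, pixels), "cam_to_world" (4x4, takes a point from camera to world coordinates); the wrist camera has in their place "T_tool_cam" (4x4, takes a point from camera to tool coordinates, whose origin is the TCP and whose axes are the flange's). Camera axes: x right, y up, looking along -z (the intrinsics and any distortion apply to the point x, -y, -z); pixel columns grow to the right and rows downward; lengths in m; the calibration is good to about 2 mm. A picture is of the moment at which its call begins: read the wrist's pose just before it. There is no depth.
- workorder.close_job(): hands the job in; it is judged then, once.
The state is a dict: "t": time; "q": joint angles; "dq": joint speeds; "joint_torque": joint torques, N m; "tool_pos": TCP position; "orientation": TCP orientation; "force": force on the tool from outside, world axes, zero at the start; "wrist_torque": the same for the moment, N m; "opening": finger opening in m; "gripper_force": force on a finger pad.
Only numpy, scipy, OpenCV 4.12 (cv2) and the standard library are available. Lean on these libraries where they do the work, as an engineer would, in place of code of your own. Each camera call takes 0.05 s, during which the arm holds its last target. There are 200 camera calls.

TASK

Pack the viscometer kit into the white foam tray: put the small amber jar, the steel spindle, the drilled aluminium block and the T-handled key each into the foam pocket cut for it, upright (the key lying flat) and fully home. Keep the glass jar upright on the way, and leave the wide jar and the L-handled key where they are, since they do not belong to the kit.

Things in the scene. Friction and masses are not known exactly. Their poses are not given: they have to be found in the camera images.
- jar_small: The small amber-glass screw-cap jar, standing upright: 44 mm diameter, 58 mm high with its black cap. To be packed. Origin: centre of its underside, z up.
- spindle: Plain steel measuring spindle, standing upright: a bob 28 mm in diameter and 30 mm high with a thin shaft, 10 mm in diameter, rising from its middle to 65 mm overall. To be packed. Origin: centre of its underside, z up.
- block: Bare aluminium tube block, 64 x 26 mm and 40 mm high, with three round dark holes in a row on its top. To be packed. Origin: centre of its underside, x along the 64 mm side, z up.
- key_t: T-handled socket key lying flat, 92 mm long, 22 mm high all over: black grip bar 64 mm across, 16 mm wide steel bar from its middle, 22 mm round socket at the end. To be packed. Origin: underside, mid-length, on the steel bar's line; x towards the socket (grip bar x = -46 to -22 mm, bare steel to +24, socket to +46), y along the grip bar, z up.
- jar_wide: The wide amber-glass screw-cap jar: 62 mm diameter, 58 mm high. Does not belong in the tray; stays where it is. Origin: centre of its underside.
- key_l: L-handled socket key lying flat, 92 x 48 mm, 22 mm high, materials as the T-handled one, but its black grip bar (48 mm long) sticks out to one side only of the steel bar. Does not belong; stays where it is. Origin: underside, middle of the 92 x 48 mm outline; x along the steel bar towards the socket; steel bar at y = -16 mm.
- insert_jar: Fixed dark foam insert 112 x 94 x 30 mm, one of 4 side by side in the white tray (rim 26 mm high); places vary. Origin: underside centre, 5 mm above bench, below the pocket's middle; x along 112 mm, z up. Pocket: the larger round well, 58 mm diameter, 18 mm deep, for the small jar. The seated jar's underside is 12 mm above this origin; 40 mm stand proud.
- insert_spindle: Fixed dark foam insert 112 x 94 x 30 mm, one of 4 side by side in the white tray (rim 26 mm high); places vary. Origin: underside centre, 5 mm above bench, below the pocket's middle; x along 112 mm, z up. Pocket: the smaller round well, 42 mm diameter, 18 mm deep, for the spindle. The seated spindle's underside is 12 mm above this origin; 47 mm stand proud.
- insert_block: Fixed dark foam insert 112 x 94 x 30 mm, one of 4 side by side in the white tray (rim 26 mm high); places vary. Origin: underside centre, 5 mm above bench, below the pocket's middle; x along 112 mm, z up. Pocket: rectangle 78 mm (along x) x 40 mm, 18 mm deep, for the tube block. The seated block's underside is 12 mm above this origin; 22 mm stand proud.
- insert_key: Fixed dark foam insert 112 x 94 x 30 mm, one of 4 side by side in the white tray (rim 26 mm high); places vary. Origin: underside centre, 5 mm above bench, below the pocket's middle; x along 112 mm, z up. Pocket: T-shaped, 10 mm deep, 3.5 mm clear all round the T key. Key fits one way: x along this x, origins in line. Seated: underside 20 mm above this origin, only its upper 12 mm proud (grip there).
Not all that is in view belongs to the job. Leave any green look-alike of the block alone.

How it is judged:
By the outcome, as a careful person would: the job done as asked, in the order asked, and still so for the second after the job is handed in, with the robot touching nothing.
It also fails if it takes over 134 s, if anything falls off the work surface, if the arm or the gripper's body presses on something with over 40 N, if the wrist force passes 120 N, or if a joint passes its speed limit or range.

## Working session

There is one attempt and no reset: what is moved stays moved. The work goes in short steps, Python scripts to look and compute and a tool call to move; the robot and the scene stay as the last step left them, time stands still between calls to the robot, and variables do not carry over. Pictures are saved under pics/ and viewed, at most 14 in all, crops included, and the job is handed in when it is done.

Besides the shell and the picture viewer there is one more tool, called after "Call:" by a JSON object that holds its "op" and its "data", one argument or row to a line. play_rows: Moves the arm, as the interface text tells. Its arguments: {"type":"object","properties":{"targets":{"type":"array"},"grip":{"type":"number"},"grip_force":{"type":"number"}},"required":["targets"]}

```bash
mkdir -p pics; python3 - <<'E'
from plant import read_state, eyes
import cv2,json,numpy as np
s=read_state();print({k:np.round(v,3).tolist() for k,v in s.items()})
for n in ["top","scene"]:
    c=eyes.read_camera(n);cv2.imwrite(f"pics/{n}0.png",cv2.resize(c["image"][:,:,::-1],(800,600),interpolation=cv2.INTER_CUBIC))
    print(n,{k:np.round(v,4).tolist() for k,v in c.items() if k!="image"})
E
```

```text
{'t': 0.0, 'q': [-1.427, 0.131, 1.489, 0.0, 1.523, -0.085], 'dq': [-0.0, 0.002, 0.001, -0.002, 0.0, 0.001], 'joint_torque': [0.002, -55.985, -49.175, 0.077, 0.036, -0.0], 'tool_pos': [0.136, -0.584, 0.218], 'orientation': [-3.119, -0.358, 0.0], 'force': [0.322, 0.258, 0.481], 'wrist_torque': [0.028, 0.017, 0.049], 'gripper_force': 0.0, 'opening': 0.093}
top {'vfov': 49.5645, 'cx': 282.732, 'cy': 199.8465, 'cam_to_world': [[0.0158, 0.9985, -0.0528, 0.4835], [-0.9997, 0.0167, 0.016, -0.0701], [0.0169, 0.0526, 0.9985, 1.2459], [0.0, 0.0, 0.0, 1.0]]}
scene {'vfov': 57.6486, 'cx': 286.3599, 'cy': 208.9965, 'cam_to_world': [[0.7887, -0.3848, 0.4794, 0.9473], [0.6143, 0.4639, -0.6383, -0.5945], [0.0232, 0.798, 0.6023, 0.5526], [0.0, 0.0, 0.0, 1.0]]}
```

View pics/top0.png

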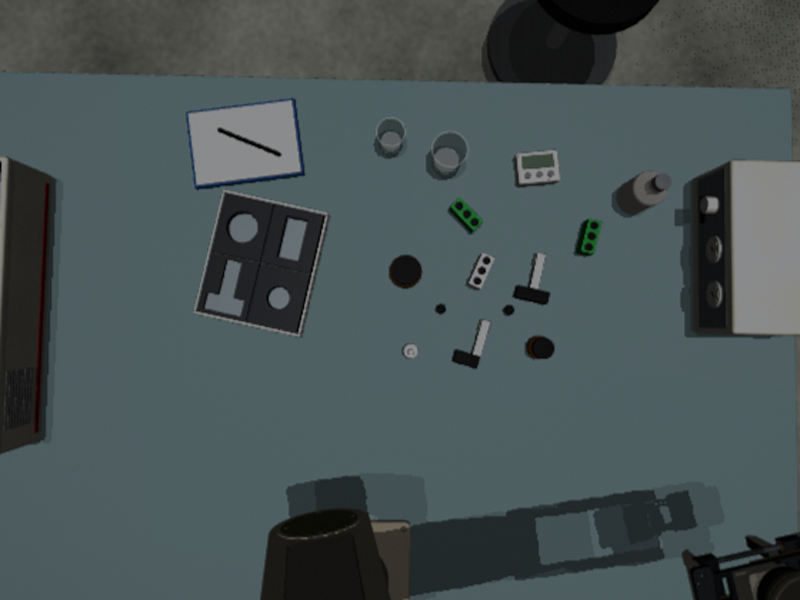

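View pics/scene0.png

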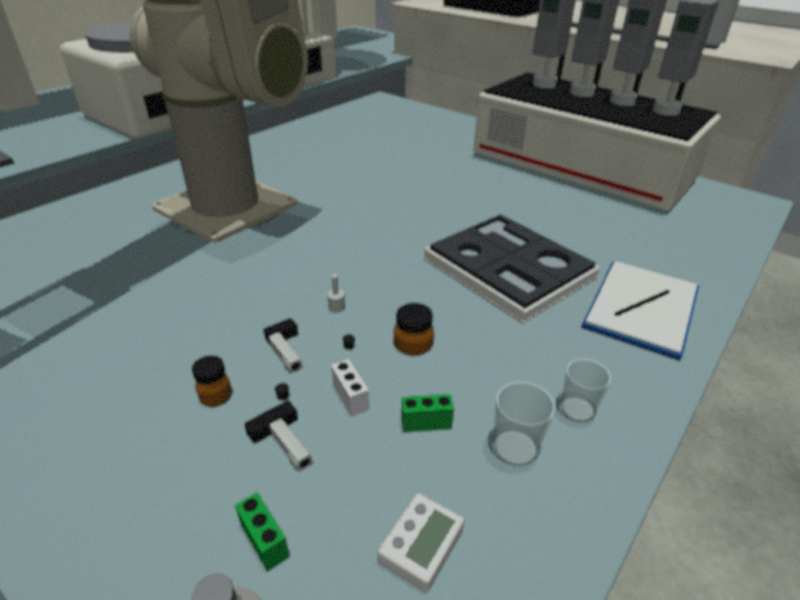

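Top view (800x600 px): small jar (540,348), wide jar (405,271), block (481,271), T key (535,280), L key (472,345), spindle (410,351). The tray is at about (262,262): jar well upper left, block pocket upper right, key pocket lower left, spindle well lower right.

```bash
cat > h.py <<'E'
from plant import read_state, eyes
import cv2,numpy as np
from scipy.spatial.transform import Rotation as Ro
def tool():
    s=read_state();T=np.eye(4);T[:3,:3]=Ro.from_rotvec(s["orientation"]).as_matrix();T[:3,3]=s["tool_pos"];return T
def cam(n):
    T=tool();c=eyes.read_camera(n)
    c["T"]=c["cam_to_world"] if n!="wrist" else T@c["T_tool_cam"]
    c["f"]=210/np.tan(np.radians(c["vfov"])/2);return c
def p2w(c,u,v,z):
    d=c["T"][:3,:3]@np.array([(u-c["cx"])/c["f"],-(v-c["cy"])/c["f"],-1]);o=np.array(c["T"])[:3,3]
    return o+d*(z-o[2])/d[2]
def w2p(c,P):
    q=np.linalg.inv(c["T"])@np.append(P,1);return c["cx"]+c["f"]*q[0]/-q[2],c["cy"]+c["f"]*q[1]/q[2]
def goto(P,yaw=None):
    """row to bring TCP to P; yaw = world angle (deg) of the closing line"""
    T=tool();d=T[:3,:3].T@(np.array(P)-T[:3,3])*100
    y=T[:3,1];cur=np.degrees(np.arctan2(y[1],y[0]));r=0
    if yaw is not None:
        r=-(yaw-cur);r=(r+90)%180-90
    print("row",np.round(d,2),"roll",round(r,1),"cur yaw",round(cur,1),"q6",round(np.degrees(read_state()["q"][5]),1),"z axis",np.round(T[:3,2],3))
E
python3 - <<'E'
from h import *
c=cam("top");k=.7
for n,u,v,z in [("jar",540,347,.058),("spin",410,351,.065),("block",482,271,.04),("T",533,280,.022),("wide",405,271,.058),("L",472,345,.022),("stop1",440,309,.02),("stop2",508,310,.02),("Wjar",244,227,.035),("Wsp",279,298,.035),("Wbl",293,240,.035),("Wkey",228,285,.035)]:
    print(n,p2w(c,u*k,v*k,z).round(3))
w=cam("wrist");print(w["vfov"],w["cx"],w["cy"],np.round(w["T_tool_cam"],3).tolist())
goto([.42,-.27,.33],0)
E
```

```text
jar [ 0.438 -0.34   0.058]
spin [ 0.427 -0.102  0.065]
block [ 0.577 -0.235  0.04 ]
T [ 0.563 -0.334  0.022]
wide [ 0.573 -0.091  0.058]
L [ 0.438 -0.22   0.022]
stop1 [ 0.505 -0.159  0.02 ]
stop2 [ 0.505 -0.287  0.02 ]
Wjar [0.652 0.211 0.035]
Wsp [0.52  0.142 0.035]
Wbl [0.629 0.119 0.035]
Wkey [0.543 0.237 0.035]
70.93069993820636 272.92009246650997 208.8381770722565 [[-0.0, 0.955, 0.295, 0.083], [1.0, 0.0, -0.0, -0.002], [-0.0, 0.295, -0.955, -0.165], [0.0, 0.0, 0.0, 1.0]]
row [ 34.78 -24.16 -11.17] roll -76.9 cur yaw -76.9 q6 -4.9 z axis [-0.     0.001 -1.   ]
```

Call:
{"op": "play_rows", "data": {
  "targets": [32,-26,-8,0,32,-26,-8,0,32,-26,-8,0,32,-26,-8,0,32,-26,-8,0,32,-26,-8,0,32,-26,-8,0,32,-26,-8,0]
}}

```text
t: 0.87
tool_pos: [0.3373, -0.324, 0.2825]
orientation: [3.121, 0.358, 0.0]
force: [1.3, -0.4, 0.2]
opening: 0.093
gripper_force: 0.0
```

```bash
python3 - <<'E'
from h import *
goto([.50,-.22,.30])
print(read_state()["t"])
E
```

```text
row [18.2  -6.44 -1.75] roll 0 cur yaw -76.9 q6 26.8 z axis [ 0. -0. -1.]
0.8667
```

Call:
{"op": "play_rows", "data": {
  "targets": [18.2,-6.4,-1.7,0,18.2,-6.4,-1.7,0,18.2,-6.4,-1.7,0,18.2,-6.4,-1.7,0,18.2,-6.4,-1.7,0,18.2,-6.4,-1.7,0,18.2,-6.4,-1.7,0]
}}

```text
t: 1.45
tool_pos: [0.5002, -0.221, 0.2987]
orientation: [-3.12, -0.363, 0.001]
force: [0.3, 0.3, -0.4]
opening: 0.0934
gripper_force: 0.0
```

```bash
python3 - <<'E'
from h import *
c=cam("wrist");cv2.imwrite("pics/w1.png",cv2.resize(c["image"][:,:,::-1],(800,600),interpolation=cv2.INTER_CUBIC))
np.save("w1.npy",c,allow_pickle=True);print(read_state()["tool_pos"],read_state()["dq"].max() if hasattr(read_state()["dq"],"max") else max(read_state()["dq"]))
E
```

```text
[ 0.4993784  -0.22183004  0.29865753] 0.014800200390715524
```

View pics/w1.png

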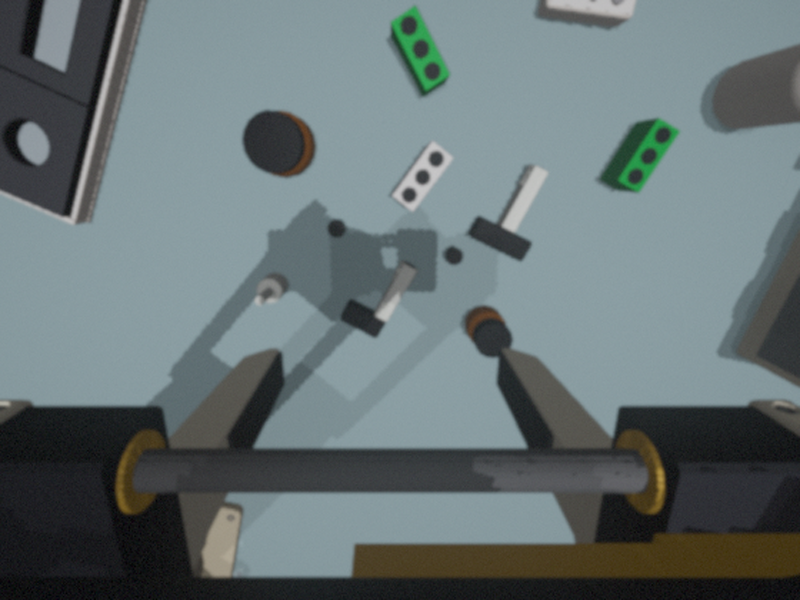

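Wrist view: jar cap centre (493,337), spindle shaft tip (266,296), block holes (436,158) to (409,195), T key with grip bar (500,238) and steel end (537,175).

```bash
python3 - <<'E'
from h import *
c=np.load("w1.npy",allow_pickle=True).item();k=.7
for n,u,v,z in [("jar",493,338,.058),("spin",265,297,.065),("blockA",436.5,158,.04),("blockB",409,195,.04),("Tgrip",500,237,.022),("Tsock",537,174,.022),("spinwell",33,143,.035)]:
    print(n,p2w(c,u*k,v*k,z).round(4))
im=c["image"][:,:,::-1]
a=cv2.resize(im[85:265,165:405],(800,600),interpolation=cv2.INTER_CUBIC)
cv2.imwrite("pics/w1c.png",np.clip(a*1.3,0,255).astype("uint8"))
t=cam("top")["image"][:,:,::-1][125:245,130:240]
cv2.imwrite("pics/t1c.png",np.clip(cv2.resize(t,(550,600),interpolation=cv2.INTER_CUBIC)*1.5,0,255).astype("uint8"))
E
```

```text
jar [ 0.4407 -0.3431  0.058 ]
spin [ 0.4332 -0.1078  0.065 ]
blockA [ 0.5994 -0.2414  0.04  ]
blockB [ 0.56   -0.2242  0.04  ]
Tgrip [ 0.5395 -0.3287  0.022 ]
Tsock [ 0.6086 -0.3455  0.022 ]
spinwell [0.5242 0.1374 0.035 ]
```

View pics/w1c.png

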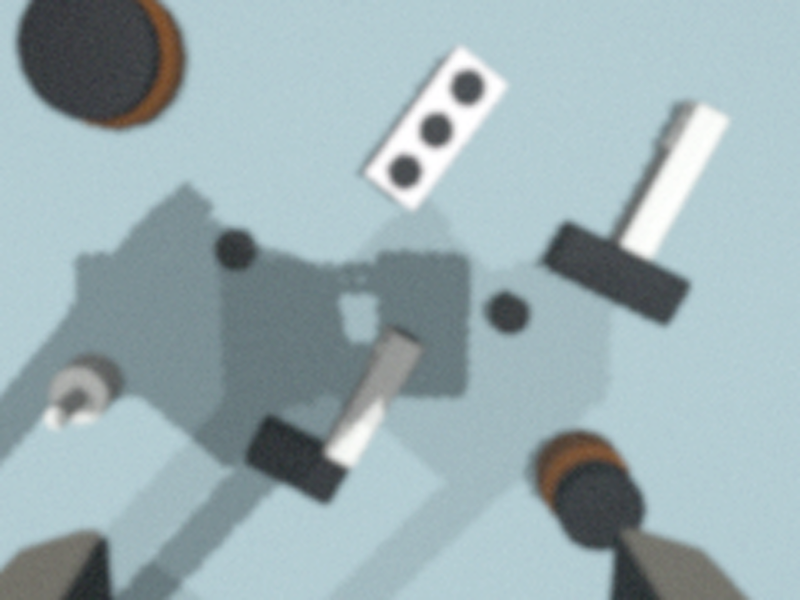

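View pics/t1c.png

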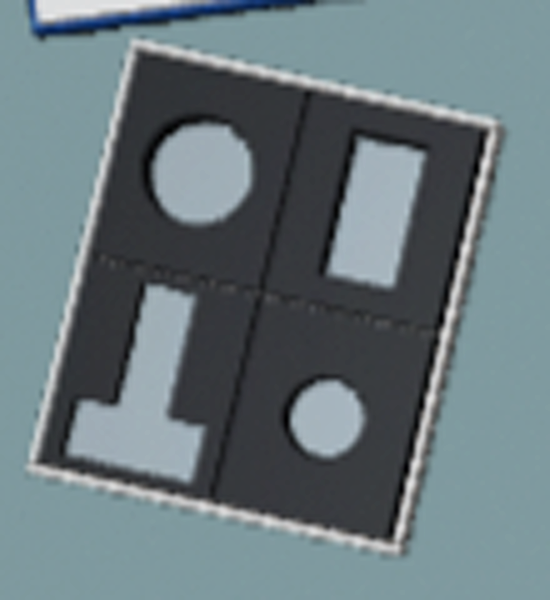

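Enlarged: the T key is the right one (bar on both sides). In the tray crop the jar well is upper left, the block pocket upper right, the key pocket lower left with its grip end down, and the spindle well lower right; the seams cross at (263,293).

```bash
python3 - <<'E'
from h import *
goto([.4395,-.3415,.10]);goto([.4395,-.3415,.024])
c=cam("top");g=lambda u,v,z=.035:p2w(c,130+(u+.5)/5-.5,125+(v+.5)/5-.5,z)
for n,u,v,z in [("c1",135,42,.026),("c2",500,123,.026),("c3",404,550,.026),("c4",33,467,.026),("cross",263,293,.035)]:print(n,g(u,v,z).round(4))
C=np.mean([g(*p,.026) for p in [(135,42),(500,123),(404,550),(33,467)]],0);print(C)
e=g(135,42)+g(500,123)-g(404,550)-g(33,467);a=np.arctan2(e[1],e[0]);print("yaw",np.degrees(a))
ex=np.array([np.cos(a),np.sin(a)]);ey=np.array([-ex[1],ex[0]])
for n,s,t in [("jar",1,1),("block",1,-1),("key",-1,1),("spin",-1,-1)]:print(n,(C[:2]+ex*.056*s+ey*.047*t).round(4))
E
```

```text
row [-8.47 10.26 19.88] roll 0 cur yaw -76.9 q6 47.5 z axis [-0.001  0.    -1.   ]
row [-8.46 10.26 27.48] roll 0 cur yaw -76.9 q6 47.5 z axis [-0.001  0.    -1.   ]
c1 [0.7227 0.2529 0.026 ]
c2 [0.6824 0.0557 0.026 ]
c3 [0.452  0.1018 0.026 ]
c4 [0.4931 0.3001 0.026 ]
cross [0.5875 0.1786 0.035 ]
[0.58753146 0.17762427 0.026     ]
yaw -11.460458200788162
jar [0.6518 0.2126]
block [0.6331 0.1204]
key [0.542  0.2348]
spin [0.5233 0.1427]
```

Call:
{"op": "play_rows", "data": {
  "targets": [-8.5,10.3,19.5,0,-8.5,10.3,19.5,0,-8.5,10.3,19.5,0,-8.5,10.3,19.5,0,-8.5,10.3,19.5,0,-8.5,10.3,19.5,0,-8.5,10.3,19.5,0]
}}

```text
t: 2.18
tool_pos: [0.4341, -0.3422, 0.0978]
orientation: [-3.115, -0.351, 0.011]
force: [0.2, 0.6, -1.2]
opening: 0.0931
gripper_force: 0.0
```

```bash
python3 - <<'E'
from h import *
goto([.4395,-.3415,.024])
c=cam("wrist");cv2.imwrite("pics/w2.png",c["image"][:,:,::-1]);print(w2p(c,[.4395,-.3415,.058]),w2p(c,[.4395,-.3415,.0]))
E
```

```text
row [0.59 0.11 7.38] roll 0 cur yaw -77.2 q6 33.7 z axis [-0.008  0.006 -1.   ]
(np.float64(276.4810313861598), np.float64(226.60657249784444)) (np.float64(276.20002218589053), np.float64(204.20153265801082))
```

View pics/w2.png

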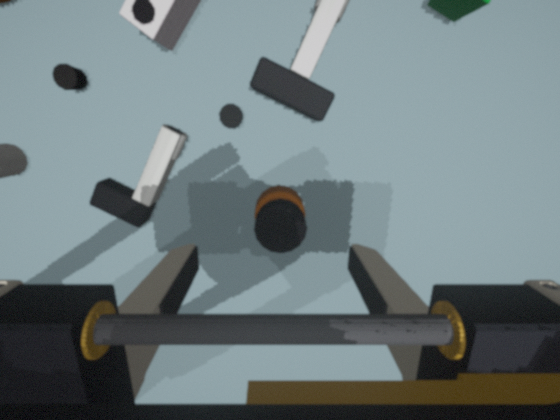

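Cap centre at (280,226), predicted (276,227): aligned. Descend and grip.

Call:
{"op": "play_rows", "data": {
  "targets": [0,0,3,0,0,0,6,0,0,0,7.9,0,0,0,7.9,0,0,0,7.9,0]
}}

```text
t: 2.65
tool_pos: [0.4401, -0.3416, 0.0261]
orientation: [-3.121, -0.358, -0.0]
force: [0.5, 0.0, 0.1]
opening: 0.0929
gripper_force: 0.0
```

Call:
{"op": "play_rows", "data": {
  "targets": [0,0,0,0,0,0,0,0,0,0,0,0,0,0,0,0,0,0,0,0,0,0,0,0,0,0,0,0,0,0,0,0],
  "grip": 3.8,
  "grip_force": 18
}}

```text
t: 3.32
tool_pos: [0.4401, -0.342, 0.0253]
orientation: [3.121, 0.359, 0.0]
force: [0.6, -0.6, 0.3]
opening: 0.0443
gripper_force: 0.6
```

Call:
{"op": "play_rows", "data": {
  "targets": [0,0,0,0,0,0,0,0,0,0,0,0,0,0,0,0],
  "grip": 3.5
}}

```text
t: 3.65
tool_pos: [0.4401, -0.3419, 0.0252]
orientation: [3.121, 0.359, 0.0]
force: [0.9, -1.7, 0.9]
opening: 0.0421
gripper_force: 17.9
```

Call:
{"op": "play_rows", "data": {
  "targets": [0,0,-1,0,0,0,-3,0,0,0,-5,0,0,0,-7,0,0,0,-9,0,0,0,-10,0,0,0,-10,0,0,0,-10,0]
}}

```text
t: 4.32
tool_pos: [0.4401, -0.3418, 0.1253]
orientation: [3.121, 0.359, 0.001]
force: [-0.9, -0.4, -1.7]
opening: 0.0423
gripper_force: 17.7
```

```bash
python3 - <<'E'
from h import *
goto([.6518,.2126,.2]);goto([.55,.10,.2])
E
```

```text
row [ 33.2  -49.19  -7.48] roll 0 cur yaw -76.9 q6 33.8 z axis [ 0.001 -0.    -1.   ]
row [ 20.73 -40.53  -7.48] roll 0 cur yaw -76.9 q6 33.8 z axis [ 0.001 -0.    -1.   ]
```

Call:
{"op": "play_rows", "data": {
  "targets": [0.5,-1.5,-1,0,2,-5,-3,0,3.5,-9,-5,0,5,-13,-6,0,6.5,-17,-7,0,7.5,-21,-8,0,8.5,-24,-8,0,9,-25,-8,0]
}}

```text
t: 4.98
tool_pos: [0.4704, -0.073, 0.2044]
orientation: [-3.118, -0.363, 0.001]
force: [0.6, -0.4, -1.3]
opening: 0.0419
gripper_force: 17.7
```

Call:
{"op": "play_rows", "data": {
  "targets": [0.5,-1.5,0,0,2,-5,0,0,3.5,-9,0,0,5,-13,0,0,6.5,-17,0,0,7.5,-21,0,0,8.5,-24,0,0,9,-25,0,0]
}}

```text
t: 5.65
tool_pos: [0.5002, 0.1903, 0.2028]
orientation: [-3.119, -0.364, 0.005]
force: [0.2, -0.6, -2.1]
opening: 0.0421
gripper_force: 17.7
```

Call:
{"op": "play_rows", "data": {
  "targets": [0,0,0,0,0,0,0,0,0,0,0,0]
}}

```text
t: 5.9
tool_pos: [0.5014, 0.1847, 0.204]
orientation: [3.12, 0.358, -0.003]
force: [-0.0, -0.6, -1.9]
opening: 0.0421
gripper_force: 17.7
```

```bash
python3 - <<'E'
from h import *
c=cam("wrist");np.save("w3.npy",c,allow_pickle=True);cv2.imwrite("pics/w3.png",cv2.resize(c["image"][:,:,::-1],(800,600),interpolation=cv2.INTER_CUBIC))
for p in [(.6518,.2126),(.6331,.1204),(.542,.2348),(.5233,.1427)]:print(np.array(w2p(c,[*p,.035]))/.7)
goto([.6518,.2126,.1])
E
```

```text
[401.94165428  64.07103702]
[517.85751141 123.57409832]
[341.26317666 210.52861613]
[448.82192418 259.67534406]
row [15.28  0.64 10.41] roll 0 cur yaw -77.0 q6 91.7 z axis [-0.001 -0.001 -1.   ]
```

View pics/w3.png

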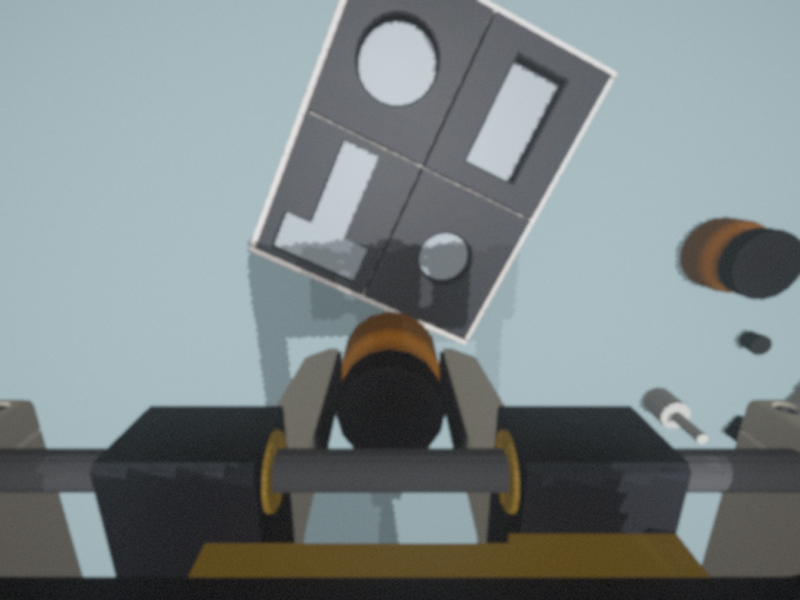

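Wrist view: jar well rim centre (398,58), block pocket (516,119), spindle well (445,258), seam cross (424,166). The jar is held upright.

```bash
python3 - <<'E'
from h import *
c=np.load("w3.npy",allow_pickle=True).item()
for n,u,v in [("jar",398,58.5),("block",516,119),("spin",444.5,258),("cross",424,166)]:print(n,p2w(c,u*.7,v*.7,.035).round(4))
print("held jar cap",w2p(c,list((tool()@[0,0,-.034,1])[:3])))
goto([.653,.2145,.1]);goto([.653,.2145,.043])
E
```

```text
jar [0.6546 0.2161 0.035 ]
block [0.6358 0.1227 0.035 ]
spin [0.5238 0.1465 0.035 ]
cross [0.5887 0.1802 0.035 ]
held jar cap (np.float64(277.05530715964), np.float64(288.4914901278262))
row [15.44  0.49 10.41] roll 0 cur yaw -77.0 q6 91.7 z axis [-0.001 -0.001 -1.   ]
row [15.45  0.48 16.11] roll 0 cur yaw -77.0 q6 91.7 z axis [-0.001 -0.001 -1.   ]
```

Call:
{"op": "play_rows", "data": {
  "targets": [1.5,0,0.5,0,5,0.1,1.5,0,9,0.3,3,0,12.5,0.4,5,0,14.5,0.5,7,0,15.2,0.5,9,0,15.2,0.5,9,0,15.2,0.5,9,0]
}}

```text
t: 6.62
tool_pos: [0.6499, 0.2136, 0.113]
orientation: [3.121, 0.355, -0.007]
force: [0.1, 0.5, -0.4]
opening: 0.0422
gripper_force: 17.7
```

Call:
{"op": "play_rows", "data": {
  "targets": [0,0,1.5,0,0,0,3,0,0,0,4.5,0,0,0,5.5,0,0,0,6.3,0,0,0,6.9,0,0,0,7.1,0,0,0,7.1,0]
}}

```text
t: 7.28
tool_pos: [0.6504, 0.2155, 0.0432]
orientation: [3.121, 0.359, -0.002]
force: [0.9, -0.0, -1.0]
opening: 0.0419
gripper_force: 17.7
```

```bash
python3 - <<'E'
from h import *
c=cam("wrist");cv2.imwrite("pics/w4.png",c["image"][:,:,::-1]);print(read_state()["force"],read_state()["tool_pos"])
E
```

```text
[ 0.26945945  0.13810818 -1.52676747] [0.65064217 0.2156245  0.04382429]
```

View pics/w4.png

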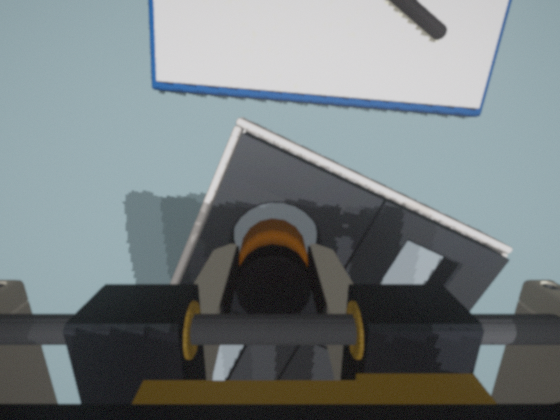

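The jar (centre u≈274) is central in its well (centre u≈276), about 1.5 mm above the floor. Lower and release.

Call:
{"op": "play_rows", "data": {
  "targets": [0,0,0.1,0,0,0,0.2,0,0,0,0.2,0,0,0,0.2,0]
}}

```text
t: 7.67
tool_pos: [0.6511, 0.2157, 0.0423]
orientation: [-3.121, -0.359, -0.0]
force: [-0.1, 0.1, -0.7]
opening: 0.0417
gripper_force: 17.7
```

Call:
{"op": "play_rows", "data": {
  "targets": [0,0,0,0,0,0,0,0,0,0,0,0,0,0,0,0,0,0,0,0],
  "grip": 6.4
}}

```text
t: 8.08
tool_pos: [0.6512, 0.2156, 0.0423]
orientation: [-3.121, -0.359, -0.0]
force: [-0.2, 0.4, -0.3]
opening: 0.0633
gripper_force: 0.0
```

Call:
{"op": "play_rows", "data": {
  "targets": [0,0,-2,0,0,0,-5,0,0,0,-9,0,0,0,-12,0,0,0,-14,0,0,0,-14,0,0,0,-14,0]
}}

```text
t: 8.67
tool_pos: [0.6523, 0.2159, 0.1844]
orientation: [-3.121, -0.359, -0.006]
force: [-0.3, -0.0, -0.7]
opening: 0.0642
gripper_force: 0.0
```

```bash
python3 - <<'E'
from h import *
goto([.40,-.10,.2]);goto([.43,-.105,.15])
c=cam("wrist");cv2.imwrite("pics/w5.png",c["image"][:,:,::-1])
E
```

```text
row [-31.73  25.05  -1.69] roll 0 cur yaw -76.9 q6 90.9 z axis [ 0.004  0.001 -1.   ]
row [-28.94  26.22   3.32] roll 0 cur yaw -76.9 q6 90.9 z axis [ 0.004  0.001 -1.   ]
```

Call:
{"op": "play_rows", "data": {
  "targets": [-4,3.2,0,0,-8,6.3,0,0,-12,9.4,0,0,-16,12.5,0,0,-20,15.6,0,0,-24,18.7,0,0,-28,22,0,0,-31,25,0,0],
  "grip": 5
}}

```text
t: 9.38
tool_pos: [0.4409, -0.046, 0.1796]
orientation: [-3.12, -0.359, 0.006]
force: [0.6, -2.2, 1.1]
opening: 0.0499
gripper_force: 0.0
```

Call:
{"op": "play_rows", "data": {
  "targets": [0,0,0,0,0,0,0,0,0,0,0,0]
}}

```text
t: 9.63
tool_pos: [0.4432, -0.0452, 0.1809]
orientation: [-3.12, -0.357, 0.002]
force: [-0.2, -0.4, -0.1]
opening: 0.0497
gripper_force: 0.0
```

```bash
python3 - <<'E'
from h import *
w=np.load("w3.npy",allow_pickle=True).item();print(p2w(w,703*.7,438.5*.7,.065))
c=cam("wrist");np.save("w6.npy",c,allow_pickle=True)
a=cv2.imread("pics/w5.png")[60:360,80:480]
cv2.imwrite("pics/w6.png",np.vstack([cv2.resize(c["image"][60:320,130:480,::-1],(525,390),interpolation=cv2.INTER_CUBIC),cv2.resize(a[100:240],(525,184))]))
print(w2p(c,[.43,-.105,.065]));goto([.43,-.105,.15])
E
```

```text
[ 0.42879293 -0.10155099  0.065     ]
(np.float64(329.0548239698362), np.float64(229.5925174581194))
row [-2.7   5.57  3.11] roll 0 cur yaw -76.9 q6 64.5 z axis [-0.001  0.001 -1.   ]
```

View pics/w6.png

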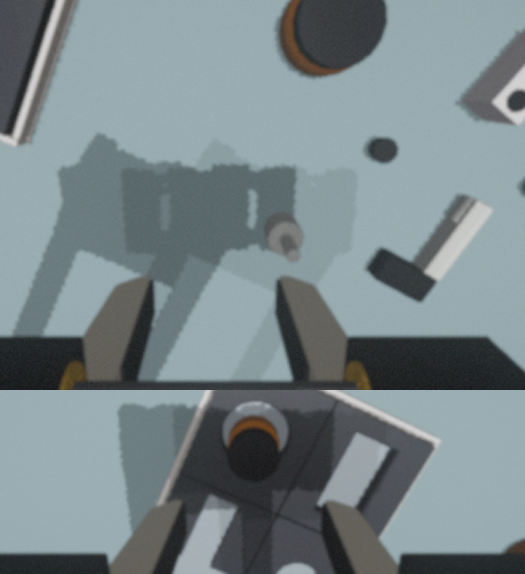

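Spindle shaft tip at native (325,228), so the spindle stands at about (0.429,-0.102). The lower panel shows the jar upright and centred in its well.

Call:
{"op": "play_rows", "data": {
  "targets": [-1.4,2.6,2,0,-2.7,5.2,4,0,-2.7,5.2,6,0,-2.7,5.2,7,0,-2.7,5.2,7,0,-2.7,5.2,7,0]
}}

```text
t: 10.18
tool_pos: [0.4294, -0.1008, 0.1117]
orientation: [-3.12, -0.361, 0.002]
force: [-0.0, -0.9, 0.6]
opening: 0.0499
gripper_force: 0.0
```

```bash
python3 - <<'E'
from h import *
goto([.429,-.102,.034])
c=cam("wrist");cv2.imwrite("pics/w7.png",c["image"][150:400,130:430,::-1]);print(w2p(c,[.429,-.102,.065]))
E
```

```text
row [-0.05  0.12  7.77] roll 0 cur yaw -76.8 q6 56.9 z axis [-0.002  0.001 -1.   ]
(np.float64(276.73613715581405), np.float64(231.00286010307633))
```

View pics/w7.png

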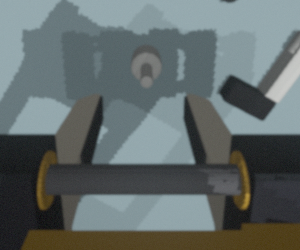

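Tip at native (277,230), as predicted. Descend and grip the shaft.

Call:
{"op": "play_rows", "data": {
  "targets": [0,0,3,0,0,0,6,0,0,0,7.5,0,0,0,7.7,0,0,0,7.7,0]
}}

```text
t: 10.65
tool_pos: [0.4296, -0.1015, 0.0355]
orientation: [-3.121, -0.361, 0.001]
force: [0.1, -0.2, 0.4]
opening: 0.0497
gripper_force: 0.0
```

Call:
{"op": "play_rows", "data": {
  "targets": [0,0,0,0,0,0,0,0,0,0,0,0,0,0,0,0,0,0,0,0,0,0,0,0,0,0,0,0,0,0,0,0],
  "grip": 0.2,
  "grip_force": 25
}}

```text
t: 11.32
tool_pos: [0.4294, -0.1022, 0.0352]
orientation: [3.121, 0.358, 0.0]
force: [-0.0, -0.7, 1.1]
opening: 0.0096
gripper_force: 25.0
```

Call:
{"op": "play_rows", "data": {
  "targets": [0,0,-1,0,0,0,-3,0,0,0,-5,0,0,0,-7,0,0,0,-9,0,0,0,-10,0,0,0,-10,0,0,0,-10,0]
}}

```text
t: 11.98
tool_pos: [0.4295, -0.1022, 0.1353]
orientation: [3.121, 0.359, 0.001]
force: [0.1, 0.6, -2.3]
opening: 0.0095
gripper_force: 25.0
```

```bash
python3 - <<'E'
from h import *
goto([.5235,.1445,.13]);goto([.5235,.1445,.053])
E
```

```text
row [ 14.75 -21.9    0.53] roll 0 cur yaw -76.9 q6 56.8 z axis [ 0.001 -0.    -1.   ]
row [ 14.74 -21.9    8.23] roll 0 cur yaw -76.9 q6 56.8 z axis [ 0.001 -0.    -1.   ]
```

Call:
{"op": "play_rows", "data": {
  "targets": [0.7,-1,0,0,2.5,-3.5,0,0,4.8,-7,0,0,7.2,-10.5,0,0,9.6,-14,0,0,12,-17.5,0,0,14,-20.5,0,0,14.7,-21.9,0,0]
}}

```text
t: 12.65
tool_pos: [0.5226, 0.1486, 0.1329]
orientation: [-3.119, -0.362, 0.003]
force: [-0.4, -0.5, -1.8]
opening: 0.0092
gripper_force: 25.0
```

Call:
{"op": "play_rows", "data": {
  "targets": [0,0,1,0,0,0,3,0,0,0,4.5,0,0,0,4.5,0,0,0,4.5,0]
}}

```text
t: 13.07
tool_pos: [0.5206, 0.1434, 0.0875]
orientation: [3.121, 0.358, -0.008]
force: [0.1, -0.3, -0.9]
opening: 0.0095
gripper_force: 25.0
```

```bash
python3 - <<'E'
from h import *
goto([.5235,.1445,.053])
c=cam("wrist");cv2.imwrite("pics/w8.png",cv2.resize(c["image"][120:400,100:450,::-1],(700,560)));print(w2p(c,[.5235,.1445,.035]))
E
```

```text
row [ 0.33 -0.04  3.45] roll 0 cur yaw -76.9 q6 86.9 z axis [-0.005 -0.001 -1.   ]
(np.float64(274.67011932155543), np.float64(223.59307225670793))
```

View pics/w8.png

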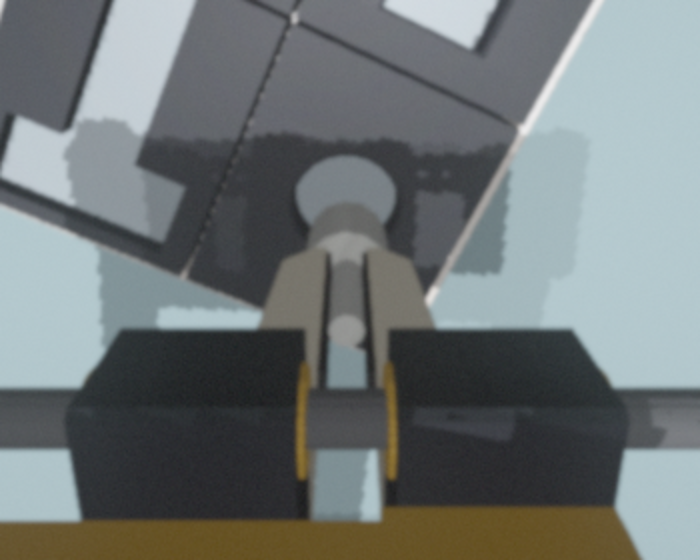

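The spindle (u≈347) lines up with the well (u≈346, centre row ≈206, predicted 207). Lower.

Call:
{"op": "play_rows", "data": {
  "targets": [0,0,0,0,0,0,1,0,0,0,2,0,0,0,2.8,0,0,0,3.3,0,0,0,3.4,0,0,0,3.4,0]
}}

```text
t: 13.7
tool_pos: [0.5222, 0.1444, 0.0552]
orientation: [3.121, 0.359, -0.002]
force: [-0.8, 1.0, -1.1]
opening: 0.0091
gripper_force: 25.0
```

```bash
python3 - <<'E'
from h import *
goto([.5235,.1445,.0523]);print(read_state()["force"])
E
```

```text
row [0.13 0.02 0.29] roll 0 cur yaw -76.9 q6 86.9 z axis [-0.002 -0.    -1.   ]
[-0.80105498  1.02270015 -1.13031072]
```

Call:
{"op": "play_rows", "data": {
  "targets": [0,0,0.1,0,0,0,0.2,0,0,0,0.25,0,0,0,0.25,0,0,0,0.25,0]
}}

```text
t: 14.12
tool_pos: [0.523, 0.1445, 0.0539]
orientation: [-3.121, -0.359, -0.001]
force: [-0.1, -0.7, -1.4]
opening: 0.0097
gripper_force: 25.0
```

Call:
{"op": "play_rows", "data": {
  "targets": [0,0,0,0,0,0,0,0,0,0,0,0,0,0,0,0],
  "grip": 4
}}

```text
t: 14.45
tool_pos: [0.523, 0.1445, 0.0539]
orientation: [-3.121, -0.359, -0.001]
force: [0.1, -1.0, -0.1]
opening: 0.0316
gripper_force: 0.0
```

Call:
{"op": "play_rows", "data": {
  "targets": [0,0,-2,0,0,0,-5,0,0,0,-9,0,0,0,-12,0,0,0,-14,0,0,0,-14,0,0,0,-14,0]
}}

```text
t: 15.03
tool_pos: [0.524, 0.1447, 0.1954]
orientation: [-3.121, -0.359, -0.006]
force: [-0.5, 0.4, -0.0]
opening: 0.0401
gripper_force: 0.0
```

```bash
python3 - <<'E'
from h import *
c=cam("wrist");cv2.imwrite("pics/w9.png",c["image"][:,:,::-1])
goto([.5775,-.235,.17],None)
E
```

```text
row [-3.29 38.2   2.35] roll 0 cur yaw -76.9 q6 86.9 z axis [ 0.  0. -1.]
```

Call:
{"op": "play_rows", "data": {
  "targets": [-0.3,3,0,5,-0.7,7,0,12,-1,11,0,19,-1.4,15,0,26,-1.8,19,0,33,-2.2,23,0,36.7,-2.6,27,0,36.7,-3,31,0,36.7],
  "grip": 6
}}

```text
t: 15.75
tool_pos: [0.5626, -0.1658, 0.1911]
orientation: [-3.074, 0.643, 0.006]
force: [0.4, 0.8, -0.2]
opening: 0.0602
gripper_force: 0.0
```

```bash
python3 - <<'E'
from h import *
goto([.5785,-.234,.15],66.4)
E
```

```text
row [4.2  5.61 4.1 ] roll -0.0 cur yaw -113.6 q6 92.2 z axis [-0.003  0.001 -1.   ]
```

Call:
{"op": "play_rows", "data": {
  "targets": [2,2.7,2,0,4.2,5.6,4,0,4.2,5.6,4,0,4.2,5.6,4,0,4.2,5.6,4,0]
}}

```text
t: 16.17
tool_pos: [0.5789, -0.2317, 0.1516]
orientation: [-3.074, 0.643, 0.005]
force: [0.0, 0.6, -0.3]
opening: 0.0599
gripper_force: 0.0
```

```bash
python3 - <<'E'
from h import *
goto([.5785,-.234,.1],66.4)
c=cam("wrist");np.save("w10.npy",c,allow_pickle=True);print(w2p(c,[.5785,-.234,.04]))
a=cv2.imread("pics/w9.png")[120:300,130:430]
cv2.imwrite("pics/w10.png",np.vstack([cv2.resize(c["image"][130:330,130:430,::-1],(600,400),interpolation=cv2.INTER_CUBIC),cv2.resize(a,(600,200))[:200]]))
E
```

```text
row [0.07 0.23 5.16] roll -0.0 cur yaw -113.6 q6 87.1 z axis [-0.003  0.002 -1.   ]
(np.float64(276.88025657855474), np.float64(204.1395643727595))
```

View pics/w10.png

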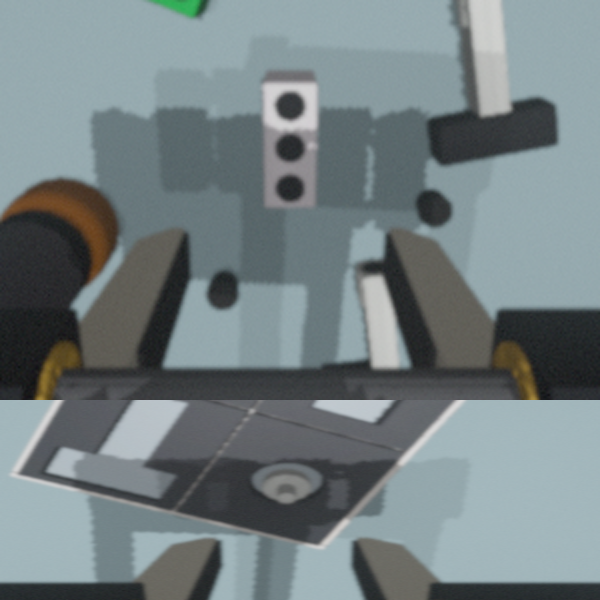

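The block's middle hole is at native (275,204), as predicted, with its long axis aligned. The lower strip shows the spindle sitting in its well. Descend.

Call:
{"op": "play_rows", "data": {
  "targets": [0,0,3,0,0,0,6,0,0,0,9,0,0,0,11.5,0,0,0,12.6,0,0,0,12.6,0,0,0,12.6,0]
}}

```text
t: 16.8
tool_pos: [0.5805, -0.2317, 0.0287]
orientation: [3.076, -0.64, 0.001]
force: [-0.5, 0.1, 0.2]
opening: 0.0601
gripper_force: 0.0
```

Call:
{"op": "play_rows", "data": {
  "targets": [0,0,0,0,0,0,0,0,0,0,0,0,0,0,0,0,0,0,0,0,0,0,0,0,0,0,0,0,0,0,0,0],
  "grip": 1.8,
  "grip_force": 35
}}

```text
t: 17.47
tool_pos: [0.5802, -0.2328, 0.0281]
orientation: [3.075, -0.642, 0.001]
force: [0.2, -1.4, 2.9]
opening: 0.0253
gripper_force: 34.9
```

```bash
python3 - <<'E'
from h import *
goto([.5785,-.234,.022]);s=read_state();print(s["force"],s["opening"],s["gripper_force"])
E
```

```text
row [-0.11  0.18  0.61] roll 0 cur yaw -113.6 q6 87.1 z axis [ 0.001 -0.001 -1.   ]
[ 0.2416873  -1.37095898  2.917644  ] 0.02531291890879703 34.90506112575531
```

Call:
{"op": "play_rows", "data": {
  "targets": [0,0,0,0,0,0,0,0,0,0,0,0,0,0,0.3,0,0,0,0.6,0,0,0,0.6,0],
  "grip": 4
}}

```text
t: 17.97
tool_pos: [0.5793, -0.232, 0.0204]
orientation: [-3.075, 0.642, 0.002]
force: [-0.1, -0.1, -0.3]
opening: 0.04
gripper_force: 0.0
```

Call:
{"op": "play_rows", "data": {
  "targets": [0,0,0,0,0,0,0,0,0,0,0,0,0,0,0,0,0,0,0,0,0,0,0,0],
  "grip": 1.8
}}

```text
t: 18.47
tool_pos: [0.58, -0.2325, 0.0216]
orientation: [3.075, -0.642, 0.0]
force: [0.2, -0.3, 0.2]
opening: 0.0259
gripper_force: 35.0
```

Call:
{"op": "play_rows", "data": {
  "targets": [0,0,-1,0,0,0,-3,0,0,0,-5,0,0,0,-7,0,0,0,-9,0,0,0,-10,0,0,0,-10,0,0,0,-10,0]
}}

```text
t: 19.13
tool_pos: [0.5803, -0.2325, 0.1221]
orientation: [3.075, -0.642, 0.002]
force: [-0.1, 0.5, -2.1]
opening: 0.0256
gripper_force: 35.0
```

```bash
python3 - <<'E'
from h import *
goto([.6345,.1215,.13],78.5);
c=cam("wrist");cv2.imwrite("pics/w11.png",c["image"][:,:,::-1])
E
```

```text
row [ -9.2  -34.61  -0.8 ] roll -12.1 cur yaw -113.6 q6 87.1 z axis [ 0.001 -0.    -1.   ]
```

Call:
{"op": "play_rows", "data": {
  "targets": [-0.5,-2,0,-2,-1.3,-5,0,-6,-2.2,-8.5,0,-10,-3.2,-12,0,-12,-4.1,-15.5,0,-12,-5,-19,0,-12,-5.9,-22,0,-12,-6.5,-24,0,-12]
}}

```text
t: 19.85
tool_pos: [0.6151, 0.0169, 0.1193]
orientation: [-3.125, 0.315, 0.006]
force: [0.9, -0.6, -1.1]
opening: 0.0259
gripper_force: 35.0
```

```bash
python3 - <<'E'
from h import *
goto([.6345,.1215,.1],78.5)
E
```

```text
row [ -0.18 -10.63   1.93] roll 0.0 cur yaw -101.5 q6 98.3 z axis [-0.003  0.001 -1.   ]
```

Call:
{"op": "play_rows", "data": {
  "targets": [0,-3,0,0,0,-6,0,0,-0.1,-9,0.5,0,-0.2,-10.4,1.5,0,-0.2,-10.4,2,0,-0.2,-10.4,2,0,-0.2,-10.4,2,0]
}}

```text
t: 20.43
tool_pos: [0.634, 0.1147, 0.0996]
orientation: [3.124, -0.317, -0.005]
force: [-0.5, 0.3, -1.4]
opening: 0.0257
gripper_force: 35.0
```

```bash
python3 - <<'E'
from h import *
goto([.6345,.1215,.041],78.5);c=cam("wrist");np.save("w12.npy",c,allow_pickle=True)
cv2.imwrite("pics/w12.png",cv2.resize(c["image"][120:400,100:450,::-1],(700,560)))
R=Ro.from_euler("z",-11.5,degrees=True).as_matrix()
for x,y in [(39,20),(39,-20),(-39,20),(-39,-20)]:
    p=w2p(c,np.array([.6345,.1215,.035])+R@[x/1e3,y/1e3,0]);print((np.array(p)-[100,120])*2)
E
```

```text
row [-0.07 -0.69  5.85] roll -0.1 cur yaw -101.6 q6 107.3 z axis [-0.004 -0.001 -1.   ]
[281.74328369 111.62816995]
[383.33616141 111.38954254]
[287.95444553 289.5018863 ]
[380.28733521 289.25661603]
```

View pics/w12.png

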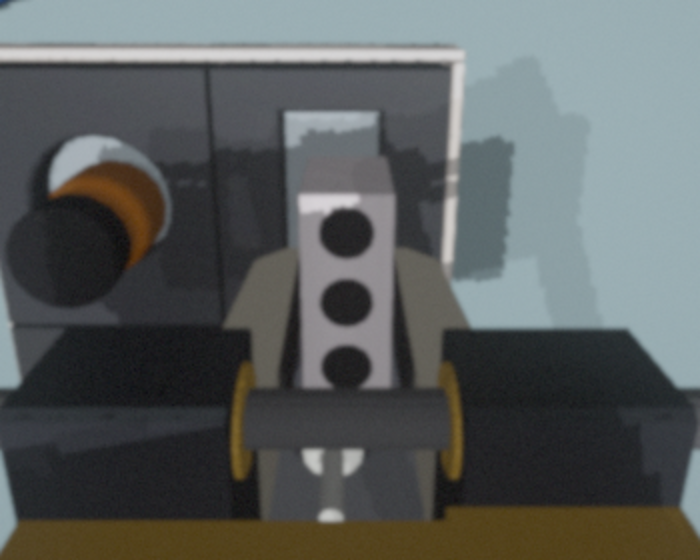

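Pocket top edges at u 280–383, row 110, match the prediction; the block (u≈346) still needs about 6 mm along -y.

Call:
{"op": "play_rows", "data": {
  "targets": [0,-0.4,0,0,0,-0.6,0,0,0,-0.6,1,0,0,-0.6,2,0,0,-0.6,3,0,0,-0.6,3.5,0,0,-0.6,3.5,0,0,-0.6,3.5,0]
}}

```text
t: 21.15
tool_pos: [0.6359, 0.1216, 0.0656]
orientation: [3.125, -0.317, -0.003]
force: [0.1, -1.6, -1.7]
opening: 0.0257
gripper_force: 35.0
```

```bash
python3 - <<'E'
from h import *
goto([.6345,.1215,.039],78.5)
E
```

```text
row [-0.13  0.04  2.66] roll -0.1 cur yaw -101.6 q6 107.9 z axis [-0.002 -0.    -1.   ]
```

Call:
{"op": "play_rows", "data": {
  "targets": [-0.2,0,0.5,0,-0.2,0,1.2,0,-0.2,0,1.9,0,-0.2,0,2.3,0,-0.2,0,2.55,0,-0.2,0,2.6,0,-0.2,0,2.6,0,-0.2,0,2.6,0]
}}

```text
t: 21.82
tool_pos: [0.6349, 0.1222, 0.0409]
orientation: [-3.125, 0.317, -0.001]
force: [-0.1, -0.7, -1.2]
opening: 0.0257
gripper_force: 35.0
```

```bash
python3 - <<'E'
from h import *
goto([.6345,.1215,.0388],78.5);print(read_state()["force"])
E
```

```text
row [-0.02  0.07  0.21] roll -0.1 cur yaw -101.6 q6 107.9 z axis [ 0.  0. -1.]
[-0.09109193 -0.71004203 -1.1683493 ]
```

Call:
{"op": "play_rows", "data": {
  "targets": [0,0,0.1,0,0,0,0.18,0,0,0,0.18,0,0,0,0.18,0]
}}

```text
t: 22.15
tool_pos: [0.6347, 0.1222, 0.0389]
orientation: [-3.125, 0.317, -0.0]
force: [0.8, 0.2, -1.9]
opening: 0.0254
gripper_force: 35.0
```

Call:
{"op": "play_rows", "data": {
  "targets": [0,0,0,0,0,0,0,0,0,0,0,0,0,0,0,0,0,0,0,0],
  "grip": 4.6
}}

```text
t: 22.57
tool_pos: [0.6348, 0.1222, 0.039]
orientation: [-3.125, 0.317, -0.001]
force: [0.2, 0.4, -0.1]
opening: 0.0453
gripper_force: 0.0
```

Call:
{"op": "play_rows", "data": {
  "targets": [0,0,-2,0,0,0,-5,0,0,0,-9,0,0,0,-12,0,0,0,-14,0,0,0,-14,0,0,0,-14,0]
}}

```text
t: 23.15
tool_pos: [0.6359, 0.1223, 0.181]
orientation: [-3.125, 0.317, -0.006]
force: [0.0, 0.4, -0.7]
opening: 0.0459
gripper_force: 0.0
```

```bash
python3 - <<'E'
from h import *
c=cam("wrist");cv2.imwrite("pics/w13.png",c["image"][:,:,::-1])
w=np.load("w1.npy",allow_pickle=True).item();g=lambda u,v:p2w(w,165+(u+.5)*.3-.5,85+(v+.5)*.3-.5,.022)
# T key top outline in w1c crop: grip bar corners, socket end corners
G=[g(*p) for p in [(566,222),(690,284),(668,325),(545,263)]];S=[g(*p) for p in [(695,101),(729,121)]]
print(np.round(G,4),np.round(S,4))
gc=np.mean(G,0);e=np.mean(S,0);d=e-gc;print("len",np.linalg.norm(d),"yaw",np.degrees(np.arctan2(d[1],d[0])),"bar yaw",np.degrees(np.arctan2(*(G[1]-G[0])[1::-1])))
print("origin",gc+d/np.linalg.norm(d)*.034, e-d/np.linalg.norm(d)*.046)
goto([.566,-.335,.17],70)
E
```

```text
[[ 0.5549 -0.2997  0.022 ]
 [ 0.5412 -0.3622  0.022 ]
 [ 0.521  -0.3586  0.022 ]
 [ 0.5353 -0.2957  0.022 ]] [[ 0.6167 -0.3386  0.022 ]
 [ 0.6122 -0.3556  0.022 ]]
len 0.07842219969372326 yaw -13.295444459661633 bar yaw -102.32794470623638
origin [ 0.57120393 -0.33686726  0.022     ] [ 0.56966842 -0.33650441  0.022     ]
row [ 2.46 46.16  0.87] roll 8.4 cur yaw -101.6 q6 107.9 z axis [ 0.  0. -1.]
```

Call:
{"op": "play_rows", "data": {
  "targets": [0.3,3.5,0,0,0.5,7.5,0,0,0.7,11.5,0,1,1,15.5,0,1.4,1.2,19.5,0,1.4,1.5,23.5,0,1.4,1.7,27.5,0,1.4,2,31.5,0,1.4]
}}

```text
t: 23.87
tool_pos: [0.589, -0.1917, 0.1762]
orientation: [-3.12, 0.355, 0.006]
force: [0.6, -0.0, -0.4]
opening: 0.0461
gripper_force: 0.0
```

Call:
{"op": "play_rows", "data": {
  "targets": [0.3,4,0,0,0.6,8,0,0,0.9,11,1,0,1.2,14,2,0,1.2,14,2,0,1.2,14,2,0,1.2,14,2,0]
}}

```text
t: 24.45
tool_pos: [0.5704, -0.3286, 0.1569]
orientation: [-3.119, 0.356, 0.004]
force: [0.2, 0.1, 0.0]
opening: 0.0461
gripper_force: 0.0
```

```bash
python3 - <<'E'
from h import *
goto([.570,-.336,.1],77)
c=cam("wrist");np.save("w14.npy",c,allow_pickle=True);print((np.array(w2p(c,[.57,-.336,.022]))-[130,60])*2)
a=cv2.imread("pics/w13.png")[100:310,80:480]
cv2.imwrite("pics/w14.png",np.vstack([cv2.resize(c["image"][60:240,130:430,::-1],(600,360),interpolation=cv2.INTER_CUBIC),cv2.resize(a,(600,240))]))
E
```

```text
row [0.15 0.74 5.69] roll -0.0 cur yaw -103.0 q6 68.6 z axis [-0.002  0.002 -1.   ]
[303.42464301 275.07307715]
```

View pics/w14.png

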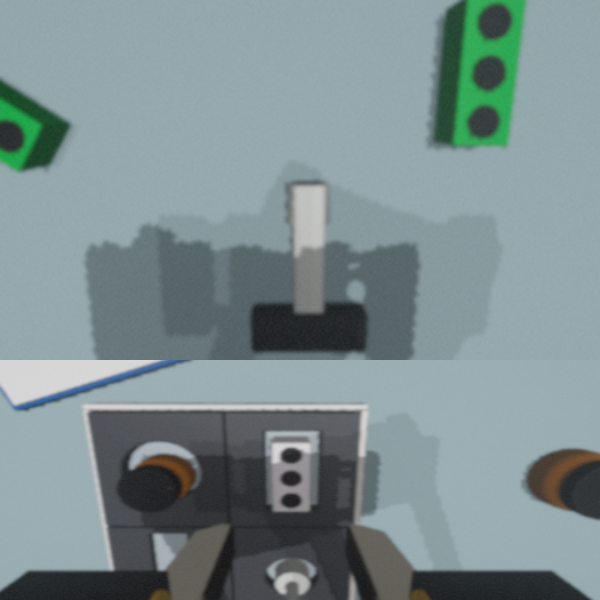

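The T key's bar axis is at u≈309.5 (predicted 303), its socket end at row 183 and its grip bar spans rows 304–352. The block is seated in its pocket, with the jar and spindle good (lower panel). That was the 14th picture, so from here I go by numbers.

```bash
python3 - <<'E'
from h import *
w=np.load("w14.npy",allow_pickle=True).item();g=lambda u,v:p2w(w,130+(u+.5)/2-.5,60+(v+.5)/2-.5,.022)
a=g(309.5,184);b=g(309,304);e=g(309,351);print(a,b,e,np.linalg.norm(a-e),np.linalg.norm(b-e))
d=(a-e)/np.linalg.norm(a-e);print("yaw",np.degrees(np.arctan2(d[1],d[0])),"origin",(a+e)/2)
L=g(252,328);R=g(367,326);print("bar",np.linalg.norm(L-R),(L+R)/2,np.degrees(np.arctan2(*(L-R)[1::-1])))
O=(a+e)/2;goto([O[0],O[1],.012],77)
E
```

```text
[ 0.61584256 -0.34904596  0.022     ] [ 0.55404405 -0.3352341   0.022     ] [ 0.52761309 -0.32943674  0.022     ] 0.09038230188435091 0.027059283709272942
yaw -12.5304584263235 origin [ 0.57172782 -0.33924135  0.022     ]
bar 0.06218094654989321 [ 0.5412205  -0.33267548  0.022     ] 78.06798923230954
row [ 0.34  1.07 14.57] roll 0.0 cur yaw -103.0 q6 68.6 z axis [-0.001  0.001 -1.   ]
```

Call:
{"op": "play_rows", "data": {
  "targets": [0.2,0.6,2,0,0.3,1.0,5,0,0.3,1.0,8,0,0.3,1.0,11,0,0.3,1.0,13,0,0.3,1.0,14,0,0.3,1.0,14,0,0.3,1.0,14,0]
}}

```text
t: 25.17
tool_pos: [0.5724, -0.3392, 0.0195]
orientation: [3.122, -0.353, 0.0]
force: [-0.3, -0.6, 0.6]
opening: 0.0457
gripper_force: 0.0
```

```bash
python3 - <<'E'
from h import *
goto([.5715,-.339,.0125],77.5)
E
```

```text
row [-0.1   0.01  0.7 ] roll -0.4 cur yaw -102.9 q6 67.9 z axis [ 0. -0. -1.]
```

Call:
{"op": "play_rows", "data": {
  "targets": [0,0,0.4,-0.4,0,0,0.7,-0.4,0,0,0.7,-0.4,0,0,0.7,-0.4]
}}

```text
t: 25.5
tool_pos: [0.5722, -0.3403, 0.0127]
orientation: [3.122, -0.345, 0.002]
force: [-0.6, 0.1, 0.6]
opening: 0.0461
gripper_force: 0.0
```

Call:
{"op": "play_rows", "data": {
  "targets": [0,0,0,0,0,0,0,0,0,0,0,0,0,0,0,0,0,0,0,0,0,0,0,0,0,0,0,0,0,0,0,0],
  "grip": 0.8,
  "grip_force": 45
}}

```text
t: 26.17
tool_pos: [0.5718, -0.3401, 0.0119]
orientation: [3.123, -0.345, 0.0]
force: [-0.2, -1.0, 0.1]
opening: 0.0157
gripper_force: 45.0
```

Call:
{"op": "play_rows", "data": {
  "targets": [0,0,-1,0,0,0,-3,0,0,0,-5,0,0,0,-7,0,0,0,-9,0,0,0,-10,0,0,0,-10,0,0,0,-10,0]
}}

```text
t: 26.83
tool_pos: [0.572, -0.3401, 0.1121]
orientation: [3.122, -0.344, 0.001]
force: [-0.0, -0.5, -3.0]
opening: 0.0157
gripper_force: 45.0
```

```bash
python3 - <<'E'
from h import *
print(read_state()["wrist_torque"])
c=cam("wrist");np.save("w15.npy",c,allow_pickle=True)
T=tool()
# grip bar/steel pixels: predicted socket end, bar end for untilted key with origin under the TCP
for x in (.046,-.022,-.046):print(x,w2p(c,list((T@[x,0,-.0095,1])[:3])))
im=cv2.cvtColor(c["image"],cv2.COLOR_RGB2GRAY);print(im[150:300:4,268:288].mean(1).round().astype(int).tolist())
goto([.6345,.1215,.1]);goto([.543,.2365,.16],78.5)
E
```

```text
[-0.01198605 -0.02556645  0.00394629]
0.046 (np.float64(275.4063452076852), np.float64(188.20472866587878))
-0.022 (np.float64(275.1571407863531), np.float64(296.4551493163988))
-0.046 (np.float64(275.08181900127033), np.float64(329.17372981256364))
[148, 148, 148, 148, 147, 135, 130, 128, 115, 55, 127, 184, 184, 184, 183, 183, 183, 167, 152, 139, 122, 122, 122, 121, 120, 118, 117, 117, 116, 115, 116, 115, 114, 114, 113, 112, 112, 78]
row [ -3.88 -46.38   1.1 ] roll 0 cur yaw -102.6 q6 67.4 z axis [-0.001  0.001 -1.   ]
row [-15.33 -55.61  -4.88] roll -1.1 cur yaw -102.6 q6 67.4 z axis [-0.001  0.001 -1.   ]
```

Call:
{"op": "play_rows", "data": {
  "targets": [-0.5,-1,-1,0,-1.5,-3.5,-2,0,-2.9,-7,-3,0,-4.3,-10.3,-4,0,-5.7,-13.6,-4.8,0,-7.1,-17,-4.8,0,-8.5,-20.3,-4.8,0,-10,-23.7,-4.8,-1]
}}

```text
t: 27.55
tool_pos: [0.5243, -0.0852, 0.1579]
orientation: [-3.125, 0.318, 0.004]
force: [1.0, 0.1, -1.5]
opening: 0.0154
gripper_force: 45.0
```

Call:
{"op": "play_rows", "data": {
  "targets": [-1.4,-3.4,0,0,-2.8,-6.8,0,0,-4.3,-10.2,0,0,-5.7,-13.5,0,0,-7.1,-17,0,0,-8.5,-20.4,0,0,-10,-23.8,0,0,-11,-26.5,0,0]
}}

```text
t: 28.22
tool_pos: [0.4691, 0.197, 0.1578]
orientation: [3.125, -0.316, -0.005]
force: [0.8, 0.2, -2.0]
opening: 0.0155
gripper_force: 45.0
```

```bash
python3 - <<'E'
from h import *
goto([.465,.253,.16],78.5)
E
```

```text
row [-1.52 -5.4  -0.22] roll -0.0 cur yaw -101.5 q6 118.5 z axis [-0.003 -0.    -1.   ]
```

Call:
{"op": "play_rows", "data": {
  "targets": [-0.7,-2.5,0,0,-1.4,-4.6,0,0,-1.4,-5.2,0,0,-1.4,-5.2,0,0,-1.4,-5.2,0,0,-1.4,-5.2,0,0]
}}

```text
t: 28.72
tool_pos: [0.4679, 0.2473, 0.159]
orientation: [3.124, -0.318, -0.002]
force: [0.8, -0.2, -2.1]
opening: 0.0154
gripper_force: 45.0
```

```bash
python3 - <<'E'
from h import *
goto([.465,.253,.16],78.5)
c=cam("wrist");np.save("w16.npy",c,allow_pickle=True)
im=cv2.GaussianBlur(cv2.cvtColor(c["image"],cv2.COLOR_RGB2GRAY),(3,3),0)
O=np.array([.5425,.237]);a=np.radians(-11.5);ex=np.array([np.cos(a),np.sin(a)]);ey=np.array([-ex[1],ex[0]])
def prof(x0,y0,x1,y1,z,n):
    t=np.linspace(0,1,n);P=[w2p(c,[*(O+ex*x+ey*y),z]) for x,y in zip(x0+(x1-x0)*t,y0+(y1-y0)*t)]
    P=np.array(P,np.float32).reshape(1,-1,2);return cv2.remap(im,P,None,cv2.INTER_LINEAR)[0].tolist()
print("cam xy in insert mm",[(np.array(c["T"])[:2,3]-O)@e*1e3 for e in (ex,ey)])
z=.035
for x in (-.034,-.01,.01,.036):print("across at x",x,"y -46..46 by 2",prof(x,-.046,x,.046,z,47))
for y in (0,.02,-.02):print("along at y",y,"x -56..56 by 2",prof(-.056,y,.056,y,z,57))
E
```

```text
row [-0.4 -0.5 -0.1] roll -0.1 cur yaw -101.6 q6 124.0 z axis [-0.001 -0.001 -1.   ]
cam xy in insert mm [np.float64(7.061368074983902), np.float64(-3.0546705296443313)]
across at x -0.034 y -46..46 by 2 [72, 69, 83, 88, 91, 93, 94, 114, 168, 186, 185, 179, 175, 173, 173, 173, 174, 174, 172, 173, 173, 177, 184, 188, 188, 188, 188, 188, 188, 188, 188, 188, 188, 188, 188, 188, 187, 187, 188, 187, 185, 168, 112, 93, 96, 96, 95]
across at x -0.01 y -46..46 by 2 [78, 76, 95, 98, 99, 100, 100, 100, 100, 102, 102, 101, 102, 102, 103, 102, 102, 119, 169, 190, 191, 191, 190, 191, 191, 191, 191, 191, 191, 191, 187, 162, 114, 101, 101, 102, 101, 100, 100, 99, 100, 100, 100, 99, 99, 97, 97]
across at x 0.01 y -46..46 by 2 [77, 78, 97, 99, 101, 101, 103, 102, 102, 102, 103, 103, 104, 104, 104, 104, 105, 123, 173, 191, 193, 192, 192, 192, 193, 193, 192, 192, 191, 192, 189, 157, 108, 102, 103, 103, 102, 102, 102, 100, 100, 100, 101, 101, 100, 99, 99]
across at x 0.036 y -46..46 by 2 [76, 77, 97, 100, 101, 101, 101, 102, 102, 102, 103, 103, 103, 104, 103, 103, 104, 126, 178, 192, 192, 192, 192, 193,
[... 341 characters left out ...]
93, 192, 193, 192, 192, 193, 192, 192, 193, 192, 179, 107, 97, 102, 96, 67]
along at y 0.02 x -56..56 by 2 [104, 67, 62, 66, 105, 155, 178, 185, 187, 187, 188, 188, 188, 188, 188, 189, 189, 189, 176, 127, 102, 101, 102, 101, 101, 102, 102, 103, 103, 103, 104, 102, 103, 102, 103, 102, 102, 103, 102, 103, 102, 102, 102, 103, 103, 102, 102, 102, 102, 102, 102, 101, 100, 100, 100, 95, 67]
along at y -0.02 x -56..56 by 2 [102, 87, 84, 90, 141, 168, 171, 171, 171, 172, 171, 173, 179, 186, 189, 189, 189, 188, 167, 118, 102, 101, 102, 102, 102, 103, 103, 103, 103, 103, 103, 103, 103, 104, 105, 105, 104, 104, 104, 103, 103, 103, 103, 103, 103, 104, 104, 103, 103, 103, 103, 103, 102, 103, 101, 95, 66]
```

```bash
cat > m.py <<'E'
from h import *
def run(O,yaw=-11.5):
    for _ in range(4): c=cam("wrist")
    T=tool();im=cv2.GaussianBlur(cv2.cvtColor(c["image"],cv2.COLOR_RGB2GRAY),(3,3),0).astype(np.float32)
    O=np.array(O);a=np.radians(yaw);ex=np.array([np.cos(a),np.sin(a)]);ey=np.array([-ex[1],ex[0]])
    C=np.array(c["T"])[:3,3]
    def samp(P):return cv2.remap(im,np.array([w2p(c,p) for p in P],np.float32).reshape(1,-1,2),None,cv2.INTER_LINEAR)[0]
    def edges(x0,y0,x1,y1,th=148):
        t=np.linspace(0,1,400);P=[np.append(O+ex*x+ey*y,.035) for x,y in zip(x0+(x1-x0)*t,y0+(y1-y0)*t)]
        v=samp(P);i=np.where(np.diff(v>th))[0];out=[]
        for k in i:
            p=P[k];q=C[:2]+(p[:2]-C[:2])*(C[2]-.025)/(C[2]-.035)  # wall base at z .025
            out.append(tuple(np.round([(p[:2]-O)@(ey if x0==x1 else ex)*1e3,(q-O)@(ey if x0==x1 else ex)*1e3],1)))
        return out
    for x in (-.034,-.01,.01,.036):print("y edges at x",x,edges(x,-.046,x,.046))
    for y in (0,.02,-.02):print("x edges at y",y,edges(-.053,y,.053,y))
    for x in (.02,.03,.04):
        v=samp([(T@[x,y,-.010,1])[:3] for y in np.linspace(-.02,.02,41)]);print("key",x,v.astype(int).tolist())
    v=samp([(T@[x,0,-.010,1])[:3] for x in np.linspace(.03,.06,31)]);print("keyend",v.astype(int).tolist())
E
python3 - <<'E'
from m import *
run([.5425,.237]);goto([.465,.253,.16],78.5)
E
```

```text
y edges at x -0.034 [(np.float64(-30.8), np.float64(-31.7)), (np.float64(36.5), np.float64(37.9))]
y edges at x -0.01 [(np.float64(-11.0), np.float64(-11.2)), (np.float64(16.3), np.float64(16.9))]
y edges at x 0.01 [(np.float64(-11.2), np.float64(-11.5)), (np.float64(16.5), np.float64(17.2))]
y edges at x 0.036 [(np.float64(-11.2), np.float64(-11.5)), (np.float64(16.3), np.float64(16.9))]
x edges at y 0 [(np.float64(-40.0), np.float64(-41.6)), (np.float64(46.9), np.float64(48.3))]
x edges at y 0.02 [(np.float64(-46.4), np.float64(-48.2)), (np.float64(-19.3), np.float64(-20.2))]
x edges at y -0.02 [(np.float64(-47.7), np.float64(-49.6)), (np.float64(-19.3), np.float64(-20.2))]
key 0.02 [121, 121, 120, 121, 121, 121, 120, 120, 119, 115, 110, 117, 124, 127, 129, 130, 130, 130, 130, 130, 131, 133, 134, 134, 133, 129, 118, 105, 103, 103, 102, 103, 102, 102, 102, 103, 103, 102, 103, 103, 103]
key 0.03 [102, 102, 102, 102, 103, 103, 103, 101, 98, 99, 103, 115, 125, 128, 129, 130, 131, 130, 130, 130, 131, 133, 134, 134, 134, 130, 119, 104, 97, 98, 101, 102, 103, 111, 130, 145, 153, 154, 148, 128, 108]
key 0.04 [117, 112, 107, 104, 103, 104, 104, 103, 101, 107, 119, 135, 149, 152, 154, 155, 154, 155, 154, 155, 155, 157, 159, 161, 168, 163, 145, 132, 122, 119, 117, 113, 113, 118, 124, 120, 113, 111, 107, 104, 103]
keyend [131, 131, 131, 132, 132, 135, 137, 146, 153, 154, 155, 155, 155, 153, 137, 101, 62, 45, 51, 66, 71, 72, 102, 153, 166, 164, 160, 164, 169, 172, 173]
row [-0.44 -0.44 -0.01] roll -0.2 cur yaw -101.7 q6 124.0 z axis [ 0. -0. -1.]
```

```bash
python3 - <<'E'
from h import *
goto([.5433,.2385,.065],78.3)
E
```

```text
row [ 7.52 -0.6   9.49] roll 0.0 cur yaw -101.7 q6 124.0 z axis [ 0. -0. -1.]
```

Call:
{"op": "play_rows", "data": {
  "targets": [1,0,0,0,3,-0.2,0,0,5,-0.4,0,0,7,-0.6,1,0,7.5,-0.6,3,0,7.5,-0.6,5,0,7.5,-0.6,7,0,7.5,-0.6,8,0]
}}

```text
t: 29.63
tool_pos: [0.5421, 0.2382, 0.0768]
orientation: [3.124, -0.318, -0.005]
force: [0.1, -0.6, -2.5]
opening: 0.0154
gripper_force: 45.0
```

Call:
{"op": "play_rows", "data": {
  "targets": [0,0,0.8,0,0,0,1.4,0,0,0,1.4,0,0,0,1.4,0,0,0,1.4,0,0,0,1.4,0,0,0,1.4,0,0,0,1.4,0]
}}

```text
t: 30.3
tool_pos: [0.5432, 0.2396, 0.0665]
orientation: [-3.125, 0.317, -0.002]
force: [-0.0, -0.9, -3.3]
opening: 0.0153
gripper_force: 45.0
```

```bash
python3 - <<'E'
from h import *
goto([.5433,.2385,.037],78.3)
E
```

```text
row [0.03 0.11 2.95] roll 0.1 cur yaw -101.6 q6 120.4 z axis [ 0.001  0.    -1.   ]
```

Call:
{"op": "play_rows", "data": {
  "targets": [0,0.1,0.5,0,0,0.1,1.0,0,0,0.1,1.5,0,0,0.1,1.8,0,0,0.1,2.1,0,0,0.1,2.3,0,0,0.1,2.4,0,0,0.1,2.4,0]
}}

```text
t: 30.97
tool_pos: [0.5424, 0.2384, 0.0415]
orientation: [3.125, -0.317, -0.001]
force: [-0.0, 0.2, -2.7]
opening: 0.0154
gripper_force: 45.0
```

```bash
python3 - <<'E'
from h import *
goto([.5433,.2385,.037],78.3);print(read_state()["force"])
E
```

```text
row [ 0.08 -0.03  0.45] roll 0.1 cur yaw -101.6 q6 120.4 z axis [-0. -0. -1.]
[-0.04856454  0.20834662 -2.69960956]
```

The underside is already 5 mm below the foam top with no contact force, so the key is entering its pocket. Finish lowering.

Call:
{"op": "play_rows", "data": {
  "targets": [0,0,0.2,0,0,0,0.35,0,0,0,0.4,0,0,0,0.4,0,0,0,0.4,0]
}}

```text
t: 31.38
tool_pos: [0.5426, 0.2384, 0.0378]
orientation: [3.126, -0.317, -0.0]
force: [-0.6, 0.6, -2.7]
opening: 0.0153
gripper_force: 45.0
```

Call:
{"op": "play_rows", "data": {
  "targets": [0,0,0,0,0,0,0,0,0,0,0,0,0,0,0,0,0,0,0,0],
  "grip": 3.4
}}

```text
t: 31.8
tool_pos: [0.5428, 0.2385, 0.0381]
orientation: [-3.125, 0.317, -0.001]
force: [0.0, 0.2, -1.1]
opening: 0.0333
gripper_force: 0.0
```

Call:
{"op": "play_rows", "data": {
  "targets": [0,0,-2,0,0,0,-5,0,0,0,-8,0,-3,0,-12,0,-6,0,-13,0,-8,0,-13,0,-8,0,-13,0,-8,0,-13,0]
}}

```text
t: 32.47
tool_pos: [0.464, 0.2548, 0.1684]
orientation: [-3.125, 0.315, -0.002]
force: [0.9, -0.2, -0.7]
opening: 0.0339
gripper_force: 0.0
```

```bash
python3 - <<'E'
from m import *
for _ in range(3): c=cam("wrist")
im=cv2.GaussianBlur(cv2.cvtColor(c["image"],cv2.COLOR_RGB2GRAY),(3,3),0)
O=np.array([.5425,.237]);a=np.radians(-11.6);ex=np.array([np.cos(a),np.sin(a)]);ey=np.array([-ex[1],ex[0]])
R=np.array([[ [w2p(c,[*(O+ex*x*1e-3+ey*y*1e-3),.047]) for y in range(50,-51,-4)] for x in range(56,-57,-4)]],np.float32)[0]
v=cv2.remap(im,R,None,cv2.INTER_LINEAR)
for x,r in zip(range(56,-57,-4),v):print("%4d"%x,"".join("%4d"%k for k in r))
print(read_state()["force"],read_state()["tool_pos"])
E
```

```text
56  208  95  89  88  89  88  91  90  90  92  91  89  90  90  91  90  90  92  90  91  91  93  94  75  91  93
  52  208  99  94  94  95  94  95  95  97  97  95  93  93  92  92  92  92  92  92  91  89  89  90  71  85  86
  48  201 102  99 100 101 100 101 103 101  99  99  99  99  99  99 100 103 102 102 101 100  99  99  78  94  96
  44  207 104 101 100 101 101 102 103 105 168 178 171 182 178 169 140 103 103 103 102 101 100  99  81  96  96
  40  207 105 100 101 101 101 102 103 105 163 201 215 215 214 160 166 104 104 102 103 101 102 100  79  97  97
  36  209 105 100 102 102 102 103 104 108 154 201 216 216 215 154 160 105 104 103 103 102 102 101  78  97  97
  32  205 104 101 102 102 103 104 103 110 168 202 216 216 214 152 162 105 104 104 103 102 102 101  78  96  98
  28  205 104 101 101 102 103 105 105 111 166 203 216 216 215 152 168 105 105 104 103 103 103 102  80  97  98
  24  206 106 102 102 103 103 105 104 108 159 204 216 216 215 149 159 105 105 104 105 103 103 101  80  98  99
  20  210 106 102 102 102 103 103 105 109 180 204 216 216 215 179 158 104 105 104 104 103 103 103  79  97  99
  
[... 1460 characters left out ...]
2  60  62  62  60  59  59  60  60  60  59  59  59  58 120  88  85  68  83  84
 -40  205 102  96  96 107  59  60  59  59  58  59  58  58  59  58  57  58  57  56  57  91  86  85  67  83  84
 -44  205 100  95  96 120  57  56  56  52  51  56  55  55  55  54  54  54  52  52  54  91  83  85  68  82  84
 -48  199  98  95  93  88  74  68  55  53  51  53  60  69  69  66  68  66  67  65  68  80  82  83  65  82  82
 -52  190  99  99  97  99  94  70  65  65  65  64  66  87  93  93  93  93  92  92  92  92  92  91  81  88  88
 -56  201 201 200 200 199 171 144 142 141 141 141 141 150 189 198 200 200 199 199 199 199 199 199 199 197 196
[-0.02456055 -0.63016761  0.57743709] [0.46469989 0.25407902 0.16724938]
```

The key lies in its pocket, with pocket floor or wall visible around it, and the arm is clear. Hand in.

```bash
python3 -c "
from plant import workorder
print(workorder.close_job())"
```

```text
the job is handed in; nothing more can be done
None
```

I packed the jar, spindle, block and T-handled key into their pockets in that order and handed the job in at about 33 s. The jar, spindle and block were checked in pictures. The key was checked from camera pixel values only, because all 14 picture views were used, and its full depth was not measured. The wide jar and the L-handled key were not handled.

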